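Slide a loaded tray over the step onto a shaker and latch it

ROBOT

A 7-joint arm with a two-finger parallel gripper is mounted at the origin on a cart in front of the work surface, level with it; the furniture and walls round the work are solid. World frame = base frame: x ahead of the robot, y to its left, z up, the work surface at z = 0. Lengths are in m, angles in rad, forces in N, time in s.
With the tool pointing down it reaches from about 0.425 to 0.925 m from the base axis. Payload 6.8 kg.
Tool frame: the origin (TCP) lies between the finger pads; the fingertips stand r.tcp_to_tips ahead of it and the grasp point (between the pads) lies 3 mm ahead of it (r.tcp_to_tips is the distance from the TCP to the fingertips, in m); z points along the fingers, y is the line along which they close (so a half turn about z gives the same grasp; the last joint's range is limited). The gripper opens to 85 mm and grips with 20 to 120 N. Pads are 22 mm wide; open, the fingers measure 114 mm over their backs; the gripper's body (76 mm by 85 mm) begins 54 mm behind the grasp point. The pads swing forward as they close: fully open they stand 13 mm farther back than shut.
Start: joints at [-1.217, 0.477, 0.022, 1.555, -0.011, 1.109, -0.083], TCP at [0.301, 0.604, 0.253] pointing down, gripper open.
Joint ranges: [-2.96, 2.96], [-0.34, 2.1], [-1.41, 1.46], [0.24, 2.44], [-1.37, 4.51], [0.17, 1.92], [-2.96, 2.96]. Speed limits (rad/s): [2.39, 2.39, 3.14, 3.14, 3.14, 3.14, 3.14].

INTERFACE

Orientations are given as a rotation vector (axis times angle).
In Python, from bench import r gives the robot as it stands. The module is installed in compiled form; this text tells all that it offers.
- The arm moves only by the tool step_arm, never from a script. Its argument "moves" is a list of rows, each an object of numbers: "rx", "ry", "rz": the turn, a rotation vector about the tool's x, y, z in degrees; "dx", "dy", "dz": the shift along the tool's x, y, z in mm; "gripper": the opening, from -1 (shut) to 1 (fully open). In form: [{"rx": .., "ry": .., "rz": .., "dx": .., "dy": .., "dz": .., "gripper": ..}, ...]. A call has 1 to 20 rows; each row shifts and turns the commanded pose from where the row before left it, along the tool's axes as they then stand; what a row does not reach is not made up. A row lasts 1/8 s, in which the tool goes at most 62.5 mm and 10.7 degrees, less where a joint would pass 70% of its speed; a pose out of reach is approached as far as the arm can. A call is refused whole if a number of a shift passes 62.5 or a number of a turn 10.7, either way. A call with a gripper value outside its range is refused whole. The fingers move at their own pace and stop on an object; "grip_force" is the grip in N (left out, the last holds). Time passes only in rows, so rows that do not move let the fingers close. It gives the time, the measured TCP pose, the force, the opening and the grip force at its end, in the units of the state.
- r.get_obs(): the state, without advancing time (a new reading comes with each control period).
- r.grab_frame(name): name is "side" or "top" or "wrist"; returns the picture (420x560x3 uint8, blue, green, red); there is no depth.
- r.camera_info(name): a dict with "mtx" (3x3 intrinsics, pixels), "rvec" (rotation vector, rad) and "tvec" (3), from world to camera coordinates, as OpenCV has them. Camera axes: x right, y down, z forward; pixel columns grow to the right and rows downward; lengths in m; the calibration is good to about 2 mm. A picture is of the moment at which its call begins: read the wrist's pose just before it. camera_info takes no time and is no camera call; for the wrist camera it gives the pose at the moment of the call.
- r.hand_in(): hands the job in; it is judged then, once.
The state is a dict: "clock": time; "joints": joint angles; "qvel": joint speeds; "tau": joint torques, N m; "tcp_pos": TCP position; "orientation": TCP orientation; "contact_force": force on the tool from outside, world axes, zero at the start; "moment": the same for the moment, N m; "grip_width": finger opening in m; "gripper_force": force on a finger pad.
Only numpy, scipy, OpenCV 4.12 (cv2) and the standard library are available. Lean on these libraries where they do the work, as an engineer would, in place of code of your own. Each camera call takes 0.05 s, during which the arm holds its last target. There are 200 camera calls.

TASK

Slide the steel tray with the flask and beaker off the loading stand, up over the step onto the shaker's deck and in under its two guide rails, and push it fully home so that the spring catch stands up again behind it. Keep the tray nearly level and do not carry it across - raise only its front edge over the step - so that the glassware stays standing in it. Feel your way and never force it: keep the push below about 20 N; let go at the end and leave everything else on the bench where it is.

Things in the scene. Friction and masses are not known exactly. Their poses are not given: they have to be found in the camera images.
- tray: Flat stainless tray, 150 long (x) x 154 wide (y), 0.44 to 0.69 kg, carrying a flask and a beaker. Origin: middle of the underside; x points to its front edge (nose), z up. Floor 3 mm thick with square edges; a rim, top 15 mm above the underside, stands 9.5 mm in from each side, leaving 9.5 mm wide side flanges that go under the guide rails.
- tray_nose (a point): Middle of the tray's lower front edge, 75 mm ahead of the tray's origin.
- tray_heel (a point): Middle of the tray's lower rear edge, 75 mm behind the tray's origin, directly below the tab's rear face.
- tray_tab (a point): Middle of the top of the flat upright tab by which the tray is held or pushed, at its rear edge: 71 mm behind and 42 mm above the tray's origin. The tab is 8 mm thick (tray x -75 to -67 mm) and 60 mm wide in y. It is free in front and behind down to the floor; the beaker stays about 40 mm in front of it.
- stand: Low grey loading stand, fixed: 190 x 190 mm plate on four legs, its top 57 mm above this origin (under the plate's middle, at or up to 2.5 mm below bench level). The tray starts on it. It stands before the shaker with the same yaw; the gap between plate and deck is 3 to 17 mm.
- shaker: White bench shaker, its base fixed; x is the direction in which the tray slides in, z up. Origin at bench level. Its orbiting deck stands still, held by the drive, wherever it stopped: up to 5 mm off centre in x and in y, parallel to the base. This pose is the base's: the deck's offset is NOT measured, it must be felt or seen. A control strip on the -y side (out to 148 mm) is lower than the deck.
- deck_edge (a point): Where the middle of the upper front edge of the deck is when the deck is centred, 62 mm above the shaker's origin (real: within 5 mm in x and y). Deck: flat grey plate 196 long, 200 wide, 5 to 7.5 mm above the stand, front edge square: the step. Pushed in on the slope, a tray whose middle is still before this edge rears its nose up against the rail lips.
- rail_mouth (a point): Point on the deck between the front ends of the straight guide rails, 30 mm behind deck_edge (deck centred). From here to the rear the rails' inner faces are 156.5 mm apart (1.25 mm play each side) and a lip 10 mm above the deck overhangs each tray flange: the tray goes in from the front only. Before it, the rails flare evenly to about 172 mm at the deck's edge, the lip to 14 mm.
- catch (a joint): Spring catch, a dark steel tongue 30 mm wide in the middle of the deck just behind its front edge. Value: how far it is pressed down, in m. 0 = standing up, 5 mm proud of the deck; about 0.005 = held flush by the tray above it. It takes 1.5 N to start and 3 N to press flush.
- catch_face (a point): Foot of the catch's upright rear face, 20 mm behind the deck's front edge (deck centred). Its ramp faces the stand, so the tray rides it down; once the tray's rear edge has passed this face the catch springs up behind it. Just before, two sprung rubber buffers at the rear meet the tray's nose (2.5 N/mm together): pressed 1 to 1.5 mm the catch is free, at 6 mm they are solid.
- flask: Conical glass flask, 77 mm wide at the foot, 111 high, loose on the tray, front left. Origin under its middle.
- beaker: Small glass beaker, 53 mm wide, 66 high, loose on the tray, right of the middle. Origin under its middle.
- lab_timer: White timer 70 x 64 x 16 mm lying left of the shaker's front edge. Bystander.
- dropper_bottle: Brown dropper bottle, 35 mm wide, 92 high, right of the step. Bystander.
- tissue_carton: Small carton 66 x 100 x 30 mm, right of the stand. Bystander.
- felt_marker: Marker pen 118 mm long lying left of the stand. Bystander.
- wash_bottle: Wash bottle 120 x 66 x 194 mm, left of the shaker. Bystander.
- tip_box: Pipette-tip box 85 x 122 x 69 mm at the right front. Bystander.
- scissors: Scissors, 199 mm long, lying at the left front. Bystander.
Not all that is in view belongs to the job. Leave any brown or green look-alike of the flask alone.

How it is judged:
On the way:
1. the tray's nose lies over the deck between the rails, 30 mm or more past site deck_edge (x of tray_nose in the frame of shaker above 0.03 m and z of tray_nose in the frame of shaker between 0.0605 and 0.076 m), for 0.1 s.
At the end, for the whole second after the job is handed in: Tray flat on the deck between the rails (tilt < 0.02, yaw within 0.04 rad of the shaker), rear edge past the catch (over 10 mm behind site deck_edge), which stands up again (pressed < 1.5 mm); flask and beaker upright in the tray; all at rest (value of joint catch below 0.0015 m and x of tray_heel in the frame of shaker above 0.01 m and z of tray_heel in the frame of shaker between 0.0605 and 0.0645 m and angle between the x axis of tray and the x axis of shaker, either way round below 0.04 rad and angle between tray's own z axis and vertical below 0.02 rad and angle between each of flask, beaker's own z axis and vertical below 0.06 rad and z of flask in the frame of tray between -0.003 and 0.012 m and z of beaker in the frame of tray between -0.003 and 0.012 m and linear speed of tray below 0.01 m/s and linear speed of each of flask, beaker below 0.02 m/s); the robot touches nothing.
It fails at once if the tray is jammed or forced: more than 30 N between it and the shaker (its weight with a push of 20 N stays below) (contact force between tray and shaker above 30 N).
It fails at once if the tray is tilted more than 0.14 rad (angle between tray's own z axis and vertical above 0.14 rad).
It fails at once if the tray is carried: front edge more than 18 mm and rear edge more than 15 mm above the stand at the same time (z of tray_nose in the frame of stand above 0.075 m and z of tray_heel in the frame of stand above 0.072 m).
It fails at once if the flask or the beaker tips (not (angle between flask's own z axis and vertical below 0.35 rad) or not (angle between beaker's own z axis and vertical below 0.35 rad)).
It fails at once if a bystander is pushed more than 15 mm (distance of any of lab_timer, dropper_bottle, tissue_carton, felt_marker, wash_bottle, tip_box, scissors from where it was at the start of the episode above 0.015 m).
It also fails if it takes over 70 s, if anything falls off the work surface, if the arm or the gripper's body presses on something with over 40 N, if the wrist force passes 120 N, or if a joint passes its speed limit or range.

## Working session

There is one attempt and no reset: what is moved stays moved. The work goes in short steps, Python scripts to look and compute and a tool call to move; the robot and the scene stay as the last step left them, time stands still between calls to the robot, and variables do not carry over. Pictures are saved under pics/ and viewed, at most 10 in all, crops included, and the job is handed in when it is done.

Besides the shell and the picture viewer there is one more tool, called after "Emit:" by a JSON object that holds its "op" and its "data". step_arm: Moves the arm, as the interface text tells. Its arguments: {"type":"object","properties":{"moves":{"type":"array","items":{"type":"object","properties":{"rx":{"type":"number"},"ry":{"type":"number"},"rz":{"type":"number"},"dx":{"type":"number"},"dy":{"type":"number"},"dz":{"type":"number"},"gripper":{"type":"number"}}}},"grip_force":{"type":"number"}},"required":["moves"]}

```bash
mkdir -p pics; python3 - <<'E'
from bench import r
import cv2,numpy as np
np.set_printoptions(precision=4,suppress=True)
for n in("top","side"):
    cv2.imwrite(f"pics/{n}0.png",r.grab_frame(n)); c=r.camera_info(n); print(n,c)
o=r.get_obs();print(o,r.tcp_to_tips)
E
```

```text
top {'mtx': array([[481.8737,   0.    , 265.8101],
       [  0.    , 481.8737, 207.3897],
       [  0.    ,   0.    ,   1.    ]]), 'rvec': array([ 2.1649, -2.1631,  0.1573]), 'tvec': array([0.0096, 0.5675, 1.0976])}
side {'mtx': array([[433.2826,   0.    , 278.6325],
       [  0.    , 433.2826, 209.055 ],
       [  0.    ,   0.    ,   1.    ]]), 'rvec': array([ 1.0474,  2.5819, -0.8305]), 'tvec': array([ 0.3652, -0.275 ,  1.4122])}
{'clock': 0.1, 'joints': array([-1.2171,  0.4778,  0.0224,  1.5564, -0.0115,  1.1093, -0.0831]), 'qvel': array([-0.0005, -0.0008, -0.0006, -0.0018, -0.    , -0.0011,  0.0013]), 'tau': array([  0.005 , -59.7755,   1.6137, -28.1954,   0.0128,   0.005 ,
         0.    ]), 'tcp_pos': array([0.3005, 0.6038, 0.2524]), 'orientation': array([-0.7188, -3.058 ,  0.0026]), 'contact_force': array([-0.146 ,  1.2709, -0.5325]), 'moment': array([-0.0103,  0.0135, -0.0059]), 'gripper_force': 0.0, 'grip_width': 0.0854680112173247} 0.022
```

View pics/top0.png

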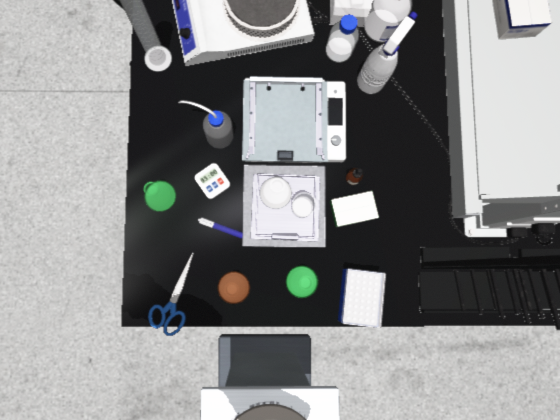

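View pics/side0.png

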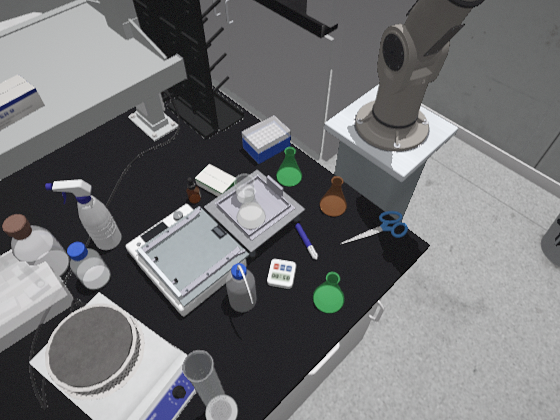

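The top view shows the tray on the stand at about (285,207), with the tab at (285,237), the shaker deck at (285,120) and the catch at (285,155). For the flask, the candidates are the clear one at (275,190) in the tray, green ones at (160,196) and (302,282), and a brown one at (234,288). I choose the clear one in the tray. Next is a close crop to check this.

```bash
python3 - <<'E'
import cv2
a=cv2.imread("pics/top0.png")[70:255,230:365]
cv2.imwrite("pics/c1.png",cv2.resize(a,None,fx=3.2,fy=3.2,interpolation=cv2.INTER_CUBIC))
E
```

```text
(no output)
```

View pics/c1.png

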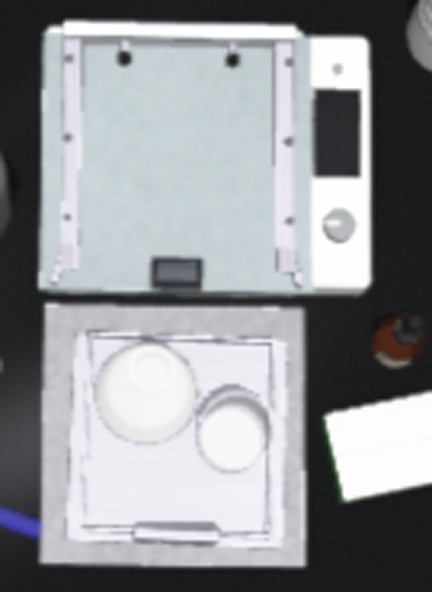

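The crop confirms the clear flask at crop (147,390) and the beaker at (233,430), both in the tray. The tab top runs from (135,527) to (219,527). The deck's front corners are at (38,291) and (313,293), the catch is at (177,272) and the rail screws at x=68/290. The stand corners are at (42,304), (304,308), (306,566) and (40,563).

```bash
cat > h.py <<'E'
import numpy as np,cv2
from bench import r
np.set_printoptions(precision=4,suppress=True)
def w(cam,px,z,info=None):
    c=info or r.camera_info(cam);R=cv2.Rodrigues(np.array(c["rvec"]))[0];t=np.array(c["tvec"]).ravel()
    d=R.T@np.linalg.solve(np.array(c["mtx"]),[px[0],px[1],1]);o=-R.T@t
    return o+d*(z-o[2])/d[2]
E
python3 - <<'E'
from h import *
def q(n,p,z): print(n,w("top",(230+(p[0]-1.1)/3.2,70+(p[1]-1.1)/3.2),z)) 
for n,p,z in [("deckFL",(38,291),.062),("deckFR",(313,293),.062),("catch",(177,272),.065),
 ("sL1",(69,58),.074),("sL3",(67,217),.074),("sR1",(290,62),.074),("sR3",(291,220),.074),
 ("stFL",(42,304),.056),("stFR",(304,308),.056),("stRR",(306,566),.056),("stRL",(40,563),.056),
 ("tRL",(68,540),.058),("tFL",(78,332),.058),("tFR",(286,341),.058),("tRR",(284,547),.058),
 ("rimFL",(89,332),.07),("rimFR",(272,343),.07),("rimRL",(81,527),.07),("rimRR",(270,533),.07),
 ("tabL",(135,524),.098),("tabR",(219,524),.098),("flask",(147,393),.058),("beaker",(232,435),.058)]: q(n,p,z)
o=r.get_obs();print(cv2.Rodrigues(o["orientation"])[0])
E
```

```text
deckFL [0.6738 0.067  0.062 ]
deckFR [ 0.673  -0.1333  0.062 ]
catch [ 0.6876 -0.034   0.065 ]
sL1 [0.8455 0.0449 0.074 ]
sL3 [0.7258 0.046  0.074 ]
sR1 [ 0.8435 -0.1174  0.074 ]
sR3 [ 0.7243 -0.1164  0.074 ]
stFL [0.6655 0.0642 0.056 ]
stFR [ 0.6632 -0.1274  0.056 ]
stRR [ 0.4748 -0.1258  0.056 ]
stRL [0.4768 0.0646 0.056 ]
tRL [0.4931 0.0446 0.058 ]
tFL [0.6444 0.0379 0.058 ]
tFR [ 0.6382 -0.1136  0.058 ]
tRR [ 0.4882 -0.11    0.058 ]
rimFL [0.642  0.0299 0.07  ]
rimFR [ 0.6343 -0.1019  0.07  ]
rimRL [0.5016 0.0353 0.07  ]
rimRR [ 0.4975 -0.0987  0.07  ]
tabL [ 0.5017 -0.0021  0.098 ]
tabR [ 0.5017 -0.0601  0.098 ]
flask [ 0.5996 -0.0122  0.058 ]
beaker [ 0.569  -0.0735  0.058 ]
[[-0.8953  0.4455 -0.0006]
 [ 0.4455  0.8953 -0.0016]
 [-0.0001 -0.0017 -1.    ]]
```

Emit:
{"op": "step_arm", "data": {"moves": [{"rz": 9.35, "gripper": -0.2}, {"rz": 9.35, "gripper": -0.2}, {"rz": 9.35, "gripper": -0.2}, {"rz": 9.35, "gripper": -0.2}, {"rz": 9.35, "gripper": -0.2}, {"rz": 9.35, "gripper": -0.2}, {"rz": 9.35, "gripper": -0.2}, {"dx": -48.5, "dy": 16.7, "gripper": -0.2}, {"dx": -48.5, "dy": 16.7, "gripper": -0.2}, {"dx": -48.5, "dy": 16.7, "gripper": -0.2}, {"dx": -48.5, "dy": 16.7, "gripper": -0.2}, {"dx": -48.5, "dy": 16.7, "gripper": -0.2}, {"dx": -48.5, "dy": 16.7, "gripper": -0.2}, {"dx": -48.5, "dy": 16.7, "gripper": -0.2}, {"dx": -48.5, "dy": 16.7, "gripper": -0.2}, {"dx": -48.5, "dy": 16.7, "gripper": -0.2}, {"dx": -48.5, "dy": 16.7, "gripper": -0.2}, {"dx": -48.5, "dy": 16.7, "gripper": -0.2}, {"dx": -48.5, "dy": 16.7, "gripper": -0.2}, {"dx": -48.5, "dy": 16.7, "gripper": -0.2}], "grip_force": 60}}

```text
invalid input at $.moves[0]: expected keys rx, ry, rz, dx, dy, dz, gripper
```

```bash
python3 - <<'E'
from h import *
o=r.get_obs();i=r.camera_info("wrist");print(o["tcp_pos"],o["contact_force"],o["grip_width"]);print(cv2.Rodrigues(o["orientation"])[0])
R=cv2.Rodrigues(i["rvec"])[0];print(-R.T@i["tvec"],R[2],i)
cv2.imwrite("pics/w1.png",r.grab_frame("wrist"))
E
```

```text
[0.3005 0.6038 0.2524] [-0.146   1.2709 -0.5325] 0.0854680112173247
[[-0.8953  0.4455 -0.0006]
 [ 0.4455  0.8953 -0.0016]
 [-0.0001 -0.0017 -1.    ]]
[0.2359 0.6358 0.3738] [ 0.2549 -0.129  -0.9583] {'mtx': array([[293.4834,   0.    , 281.8059],
       [  0.    , 293.4834, 214.3298],
       [  0.    ,   0.    ,   1.    ]]), 'rvec': array([-2.4532, -1.5204, -0.2192]), 'tvec': array([-0.6735, -0.0383,  0.3801])}
```

View pics/w1.png

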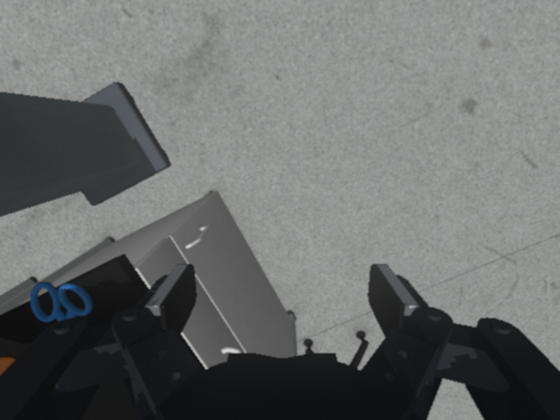

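That picture only shows the floor and the fingers, because the move was refused: every row needs all keys. I'll resend it in full.

Emit:
{"op": "step_arm", "data": {"moves": [{"rx": 0, "ry": 0, "rz": 9.35, "dx": 0, "dy": 0, "dz": 0, "gripper": -0.2}, {"rx": 0, "ry": 0, "rz": 9.35, "dx": 0, "dy": 0, "dz": 0, "gripper": -0.2}, {"rx": 0, "ry": 0, "rz": 9.35, "dx": 0, "dy": 0, "dz": 0, "gripper": -0.2}, {"rx": 0, "ry": 0, "rz": 9.35, "dx": 0, "dy": 0, "dz": 0, "gripper": -0.2}, {"rx": 0, "ry": 0, "rz": 9.35, "dx": 0, "dy": 0, "dz": 0, "gripper": -0.2}, {"rx": 0, "ry": 0, "rz": 9.35, "dx": 0, "dy": 0, "dz": 0, "gripper": -0.2}, {"rx": 0, "ry": 0, "rz": 9.35, "dx": 0, "dy": 0, "dz": 0, "gripper": -0.2}, {"rx": 0, "ry": 0, "rz": 0, "dx": -48.5, "dy": 16.7, "dz": 0, "gripper": -0.2}, {"rx": 0, "ry": 0, "rz": 0, "dx": -48.5, "dy": 16.7, "dz": 0, "gripper": -0.2}, {"rx": 0, "ry": 0, "rz": 0, "dx": -48.5, "dy": 16.7, "dz": 0, "gripper": -0.2}, {"rx": 0, "ry": 0, "rz": 0, "dx": -48.5, "dy": 16.7, "dz": 0, "gripper": -0.2}, {"rx": 0, "ry": 0, "rz": 0, "dx": -48.5, "dy": 16.7, "dz": 0, "gripper": -0.2}, {"rx": 0, "ry": 0, "rz": 0, "dx": -48.5, "dy": 16.7, "dz": 0, "gripper": -0.2}, {"rx": 0, "ry": 0, "rz": 0, "dx": -48.5, "dy": 16.7, "dz": 0, "gripper": -0.2}, {"rx": 0, "ry": 0, "rz": 0, "dx": -48.5, "dy": 16.7, "dz": 0, "gripper": -0.2}, {"rx": 0, "ry": 0, "rz": 0, "dx": -48.5, "dy": 16.7, "dz": 0, "gripper": -0.2}, {"rx": 0, "ry": 0, "rz": 0, "dx": -48.5, "dy": 16.7, "dz": 0, "gripper": -0.2}, {"rx": 0, "ry": 0, "rz": 0, "dx": -48.5, "dy": 16.7, "dz": 0, "gripper": -0.2}, {"rx": 0, "ry": 0, "rz": 0, "dx": -48.5, "dy": 16.7, "dz": 0, "gripper": -0.2}, {"rx": 0, "ry": 0, "rz": 0, "dx": -48.5, "dy": 16.7, "dz": 0, "gripper": -0.2}], "grip_force": 60}}

```text
clock: 2.65
tcp_pos: [0.4969, -0.0345, 0.2534]
orientation: [-2.258, -2.184, -0.001]
contact_force: [1.1, -0.3, 0.2]
grip_width: 0.0342
gripper_force: 0.0
```

```bash
python3 - <<'E'
from h import *
o=r.get_obs();i=r.camera_info("wrist");print(o["clock"],o["tcp_pos"],o["contact_force"],o["grip_width"]);print(cv2.Rodrigues(o["orientation"])[0])
np.save("w2.npy",i,allow_pickle=True)
cv2.imwrite("pics/w2.png",r.grab_frame("wrist"))
E
```

```text
2.65 [ 0.4969 -0.0345  0.2534] [ 1.1215 -0.2891  0.2261] 0.03424536819125575
[[ 0.0329  0.9995  0.0002]
 [ 0.9995 -0.0329  0.0004]
 [ 0.0004  0.0002 -1.    ]]
```

View pics/w2.png

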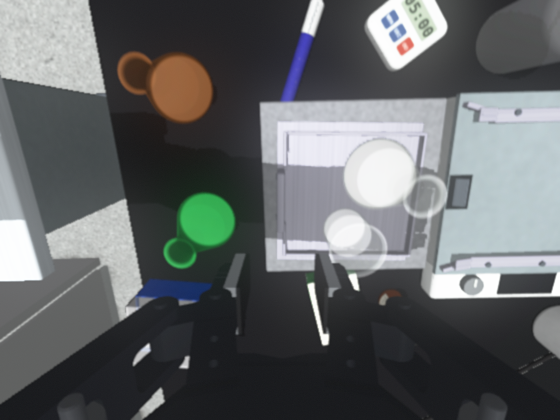

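The wrist view shows the tray between (278,123) and (425,262), the tab near (281,200), the catch at (459,192) and the rails from (470,105) and (445,267). I'll enlarge it.

```bash
python3 - <<'E'
import cv2
a=cv2.imread("pics/w2.png")[95:275,255:490]
cv2.imwrite("pics/c2.png",cv2.resize(a,None,fx=3.3,fy=3.3,interpolation=cv2.INTER_CUBIC))
E
```

```text
(no output)
```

View pics/c2.png

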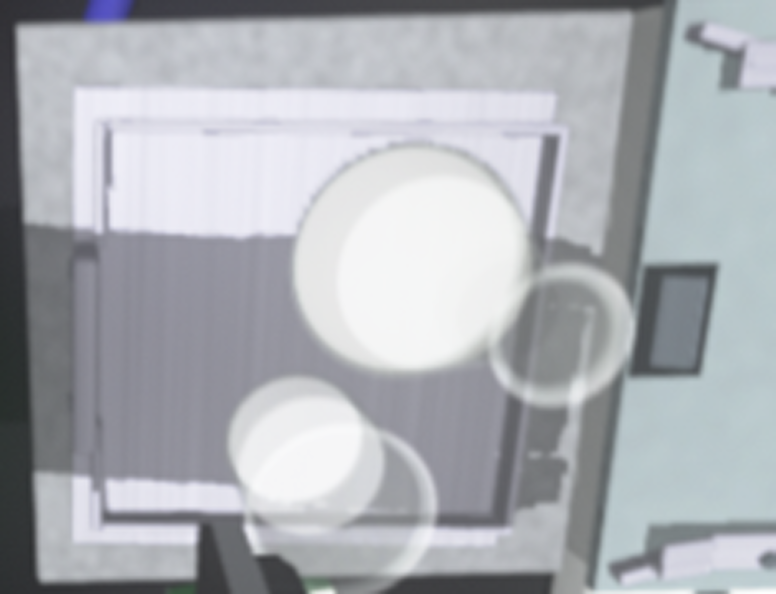

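The crop shows the tray flange corners at RL (75,87), FL (556,93) and RR (75,542). The tab top spans x 75–98 and y about 252–485, and the catch is centred at (675,320). The stand's left-edge corners are (16,24) and (632,10).

```bash
python3 - <<'E'
from h import *
i=np.load("w2.npy",allow_pickle=True).item()
def q(n,p,z): print(n,w("wrist",(255+(p[0]-1.1)/3.3,95+(p[1]-1.1)/3.3),z,i)[:2]) 
for n,p,z in [("tRL",(75,87),.058),("tFL",(556,93),.058),("tRR",(75,542),.058),("tabRear",(75,370),.098),("tabFront",(98,370),.098),("tabRearL",(75,248),.098),("tabRearR",(77,488),.098),("stRL",(16,24),.056),("stFL",(632,10),.056),("stRR",(38,582),.056),("catchRearL",(718,265),.062),("catchRearR",(700,376),.062),("catchFL",(647,268),.062),("catchFR",(630,374),.062),("deckedgeL",(675,0),.062),("deckedgeR",(590,588),.062),("railmouthL",(690,30),.073),("railmouthR",(615,570),.073)]: q(n,p,z)
R=cv2.Rodrigues(i["rvec"])[0];print(-R.T@i["tvec"])
E
```

```text
tRL [0.4953 0.0433]
tFL [0.6454 0.0366]
tRR [ 0.4896 -0.1116]
tabRear [ 0.4929 -0.0372]
tabFront [ 0.4997 -0.0374]
tabRearL [ 0.4942 -0.0012]
tabRearR [ 0.4921 -0.0747]
stRL [0.4778 0.0625]
stFL [0.6671 0.0603]
stRR [ 0.4754 -0.128 ]
catchRearL [ 0.7016 -0.0185]
catchRearR [ 0.7013 -0.0558]
catchFL [ 0.6787 -0.0187]
catchFR [ 0.6777 -0.0544]
deckedgeL [0.6765 0.0623]
deckedgeR [ 0.6734 -0.1338]
railmouthL [0.6758 0.0531]
railmouthR [ 0.6751 -0.1211]
[0.4995 0.0373 0.3748]
```

Emit:
{"op": "step_arm", "data": {"moves": [{"rx": 0, "ry": 0, "rz": 0, "dx": 0, "dy": 0, "dz": 45, "gripper": -0.2}, {"rx": 0, "ry": 0, "rz": 0, "dx": 0, "dy": 0, "dz": 45, "gripper": -0.2}, {"rx": 0, "ry": 0, "rz": 0, "dx": 0, "dy": 0, "dz": 40, "gripper": -0.2}, {"rx": 0, "ry": 0, "rz": 0, "dx": 0, "dy": 0, "dz": 23, "gripper": -0.2}, {"rx": 0, "ry": 0, "rz": 0, "dx": 0, "dy": 0, "dz": 10, "gripper": -0.2}, {"rx": 0, "ry": 0, "rz": 0, "dx": 0, "dy": 0, "dz": 0, "gripper": -0.2}, {"rx": 0, "ry": 0, "rz": 0, "dx": 0, "dy": 0, "dz": 0, "gripper": -0.4}, {"rx": 0, "ry": 0, "rz": 0, "dx": 0, "dy": 0, "dz": 0, "gripper": -0.6}, {"rx": 0, "ry": 0, "rz": 0, "dx": 0, "dy": 0, "dz": 0, "gripper": -0.7}, {"rx": 0, "ry": 0, "rz": 0, "dx": 0, "dy": 0, "dz": 0, "gripper": -0.75}, {"rx": 0, "ry": 0, "rz": 0, "dx": 0, "dy": 0, "dz": 0, "gripper": -0.8}, {"rx": 0, "ry": 0, "rz": 0, "dx": 0, "dy": 0, "dz": 0, "gripper": -1}, {"rx": 0, "ry": 0, "rz": 0, "dx": 0, "dy": 0, "dz": 0, "gripper": -1}, {"rx": 0, "ry": 0, "rz": 0, "dx": 0, "dy": 0, "dz": 0, "gripper": -1}], "grip_force": 60}}

```text
clock: 4.45
tcp_pos: [0.4958, -0.0331, 0.0903]
orientation: [-2.258, -2.182, 0.001]
contact_force: [-4.6, 1.0, 6.7]
grip_width: 0.0069
gripper_force: 59.5
```

Emit:
{"op": "step_arm", "data": {"moves": [{"rx": -1, "ry": 0, "rz": 0, "dx": 0, "dy": 0, "dz": -0.5, "gripper": -1}, {"rx": -1, "ry": 0, "rz": 0, "dx": 0, "dy": 0, "dz": -0.3, "gripper": -1}, {"rx": -1, "ry": 0, "rz": -0.3, "dx": 0.3, "dy": 0, "dz": -0.2, "gripper": -1}, {"rx": -1, "ry": 0, "rz": -0.5, "dx": 0.3, "dy": 0, "dz": 0, "gripper": -1}, {"rx": 0, "ry": 0, "rz": -0.5, "dx": 0.2, "dy": 0, "dz": 0, "gripper": -1}, {"rx": 0, "ry": 0, "rz": 0, "dx": 0, "dy": 0, "dz": 0, "gripper": -1}, {"rx": 0, "ry": 0, "rz": 0, "dx": 0, "dy": 0, "dz": 0, "gripper": -1}], "grip_force": 80}}

```text
clock: 5.32
tcp_pos: [0.4969, -0.0323, 0.0913]
orientation: [2.197, 2.173, 0.074]
contact_force: [0.1, -0.3, -7.7]
grip_width: 0.0069
gripper_force: 77.9
```

```bash
python3 - <<'E'
from h import *
o=r.get_obs();i=r.camera_info("wrist");print(o["contact_force"],o["moment"]);print(cv2.Rodrigues(o["orientation"])[0])
np.save("w3.npy",i,allow_pickle=True)
a=r.grab_frame("wrist");cv2.imwrite("pics/w3.png",a);b=r.grab_frame("side")
cv2.imwrite("pics/side1.png",b)
b=cv2.resize(b[160:310,120:310],None,fx=3,fy=3,interpolation=cv2.INTER_CUBIC)
c=np.zeros((600,800,3),np.uint8);c[:450,:570]=b
cv2.imwrite("pics/v3.png",b)
E
```

```text
[ 0.0805 -0.2936 -7.6666] [-0.0151  0.6995  0.0462]
[[ 0.0107  0.9975  0.0699]
 [ 0.9999 -0.0106 -0.0022]
 [-0.0014  0.0699 -0.9976]]
```

View pics/w3.png

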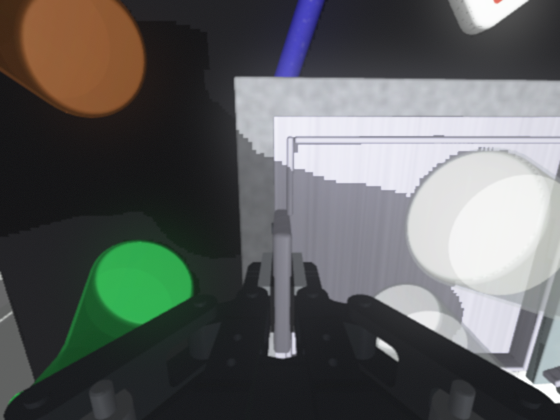

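Emit:
{"op": "step_arm", "data": {"moves": [{"rx": 0, "ry": 0, "rz": 0, "dx": 0, "dy": 3, "dz": 0.21, "gripper": -1}, {"rx": 0, "ry": 0, "rz": 0, "dx": 0, "dy": 5, "dz": 0.35, "gripper": -1}, {"rx": 0, "ry": 0, "rz": 0, "dx": 0, "dy": 5, "dz": 0.35, "gripper": -1}, {"rx": 0, "ry": 0, "rz": 0, "dx": 0, "dy": 5, "dz": 0.35, "gripper": -1}, {"rx": 0, "ry": 0, "rz": 0, "dx": 0, "dy": 5, "dz": 0.35, "gripper": -1}, {"rx": 0, "ry": 0, "rz": 0, "dx": 0, "dy": 5, "dz": 0.35, "gripper": -1}, {"rx": 0, "ry": 0, "rz": 0, "dx": 0, "dy": 5, "dz": 0.35, "gripper": -1}, {"rx": 0, "ry": 0, "rz": 0, "dx": 0, "dy": 5, "dz": 0.35, "gripper": -1}, {"rx": 0, "ry": 0, "rz": 0, "dx": 0, "dy": 2, "dz": 0.14, "gripper": -1}, {"rx": 0, "ry": 0, "rz": 0, "dx": 0, "dy": 0, "dz": 0, "gripper": -1}], "grip_force": 80}}

```text
clock: 6.68
tcp_pos: [0.5369, -0.0327, 0.0912]
orientation: [2.197, 2.174, 0.074]
contact_force: [-0.7, 0.1, -7.8]
grip_width: 0.0068
gripper_force: 77.9
```

```bash
python3 - <<'E'
from h import *
o=r.get_obs();print(o["contact_force"],o["moment"])
a=r.grab_frame("wrist");b=r.grab_frame("side")
b=cv2.resize(b[165:285,130:310],None,fx=3,fy=3,interpolation=cv2.INTER_CUBIC)
t=r.grab_frame("top");t=cv2.resize(t[130:250,235:335],None,fx=2.2,fy=2.2,interpolation=cv2.INTER_CUBIC)
c=np.zeros((360,800,3),np.uint8);c[:,:540]=b;c[:264,560:780]=t
cv2.imwrite("pics/v4.png",c)
E
```

```text
[-0.6552  0.0854 -7.7825] [-0.0058  0.6517  0.0185]
```

View pics/v4.png

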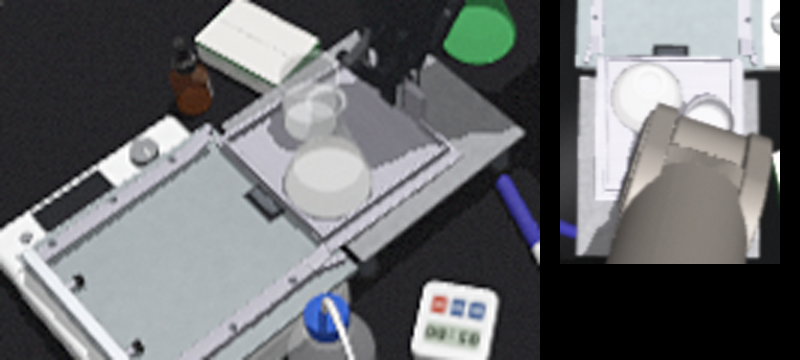

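The nose is over the deck edge, centred between the flares, and the glassware is standing. I'll go on with slightly less tilt.

Emit:
{"op": "step_arm", "data": {"moves": [{"rx": 0, "ry": 0, "rz": 0, "dx": 0, "dy": 4, "dz": 0.28, "gripper": -1}, {"rx": 0, "ry": 0, "rz": 0, "dx": 0, "dy": 4, "dz": 0.28, "gripper": -1}, {"rx": 0.3, "ry": 0, "rz": 0, "dx": 0, "dy": 4, "dz": 0.28, "gripper": -1}, {"rx": 0.3, "ry": 0, "rz": 0, "dx": 0, "dy": 4, "dz": 0.25, "gripper": -1}, {"rx": 0.4, "ry": 0, "rz": 0, "dx": 0, "dy": 4, "dz": 0.22, "gripper": -1}, {"rx": 0, "ry": 0, "rz": 0, "dx": 0, "dy": 4, "dz": 0.2, "gripper": -1}, {"rx": 0, "ry": 0, "rz": 0, "dx": 0, "dy": 2, "dz": 0.1, "gripper": -1}, {"rx": 0, "ry": 0, "rz": 0, "dx": 0, "dy": 0, "dz": 0, "gripper": -1}], "grip_force": 80}}

```text
clock: 7.82
tcp_pos: [0.5633, -0.033, 0.0914]
orientation: [2.205, 2.182, 0.056]
contact_force: [-0.6, 0.8, -4.6]
grip_width: 0.0066
gripper_force: 78.4
```

```bash
python3 - <<'E'
from h import *
o=r.get_obs();print(o["contact_force"],o["moment"])
E
```

```text
[-0.5663  0.849  -4.6178] [-0.0062  0.4192  0.0193]
```

Emit:
{"op": "step_arm", "data": {"moves": [{"rx": 0.37, "ry": 0, "rz": 0, "dx": 0, "dy": 3, "dz": -0.72, "gripper": -1}, {"rx": 0.37, "ry": 0, "rz": 0, "dx": 0, "dy": 3, "dz": -0.75, "gripper": -1}, {"rx": 0.37, "ry": 0, "rz": 0, "dx": 0, "dy": 3, "dz": -0.77, "gripper": -1}, {"rx": 0.37, "ry": 0, "rz": 0, "dx": 0, "dy": 3, "dz": -0.8, "gripper": -1}, {"rx": 0.37, "ry": 0, "rz": 0, "dx": 0, "dy": 3, "dz": -0.83, "gripper": -1}, {"rx": 0.37, "ry": 0, "rz": 0, "dx": 0, "dy": 3, "dz": -0.86, "gripper": -1}, {"rx": 0, "ry": 0, "rz": 0, "dx": 0, "dy": 0, "dz": 0, "gripper": -1}], "grip_force": 80}}

```text
clock: 8.7
tcp_pos: [0.5815, -0.0331, 0.0969]
orientation: [2.225, 2.202, 0.014]
contact_force: [0.2, -0.1, -5.0]
grip_width: 0.0071
gripper_force: 78.4
```

```bash
python3 - <<'E'
from h import *
o=r.get_obs();print(o["contact_force"],o["moment"]);print(cv2.Rodrigues(o["orientation"])[0])
E
```

```text
[ 0.1632 -0.0952 -5.0358] [0.0035 0.2608 0.0239]
[[ 0.0105  0.9998  0.0147]
 [ 0.9999 -0.0105 -0.0017]
 [-0.0015  0.0147 -0.9999]]
```

Emit:
{"op": "step_arm", "data": {"moves": [{"rx": 0, "ry": 0, "rz": 0, "dx": 0, "dy": 4, "dz": 0.06, "gripper": -1}, {"rx": 0, "ry": 0, "rz": 0, "dx": 0, "dy": 4, "dz": 0.06, "gripper": -1}, {"rx": 0, "ry": 0, "rz": 0, "dx": 0, "dy": 4, "dz": 0.06, "gripper": -1}, {"rx": 0, "ry": 0, "rz": 0, "dx": 0, "dy": 4, "dz": 0.06, "gripper": -1}, {"rx": 0, "ry": 0, "rz": 0, "dx": 0, "dy": 4, "dz": 0.06, "gripper": -1}, {"rx": 0, "ry": 0, "rz": 0, "dx": 0, "dy": 4, "dz": 0.06, "gripper": -1}, {"rx": 0, "ry": 0, "rz": 0, "dx": 0, "dy": 0, "dz": 0, "gripper": -1}], "grip_force": 80}}

```text
clock: 9.57
tcp_pos: [0.6055, -0.0334, 0.0968]
orientation: [2.225, 2.202, 0.015]
contact_force: [0.9, -0.4, -4.0]
grip_width: 0.007
gripper_force: 78.4
```

```bash
python3 - <<'E'
from h import *
o=r.get_obs();print(o["contact_force"],o["moment"])
E
```

```text
[ 0.9031 -0.3638 -3.9989] [-0.0115  0.207   0.0677]
```

Emit:
{"op": "step_arm", "data": {"moves": [{"rx": 0, "ry": 0, "rz": 0, "dx": 0, "dy": 4, "dz": 0.06, "gripper": -1}, {"rx": 0, "ry": 0, "rz": 0, "dx": 0, "dy": 4, "dz": 0.06, "gripper": -1}, {"rx": 0, "ry": 0, "rz": 0, "dx": 0, "dy": 4, "dz": 0.06, "gripper": -1}, {"rx": 0, "ry": 0, "rz": 0, "dx": 0, "dy": 4, "dz": 0.06, "gripper": -1}, {"rx": 0, "ry": 0, "rz": 0, "dx": 0, "dy": 4, "dz": 0.06, "gripper": -1}, {"rx": 0, "ry": 0, "rz": 0, "dx": 0, "dy": 4, "dz": 0.06, "gripper": -1}, {"rx": 0, "ry": 0, "rz": 0, "dx": 0, "dy": 4, "dz": 0.06, "gripper": -1}], "grip_force": 80}}

```text
clock: 10.45
tcp_pos: [0.633, -0.0337, 0.0966]
orientation: [2.226, 2.202, 0.013]
contact_force: [-2.1, -0.4, -4.7]
grip_width: 0.0067
gripper_force: 78.5
```

```bash
python3 - <<'E'
from h import *
o=r.get_obs();print(o["contact_force"],o["moment"])
E
```

```text
[-2.1032 -0.3998 -4.7296] [ 0.0008  0.7509 -0.0244]
```

Emit:
{"op": "step_arm", "data": {"moves": [{"rx": 0.4, "ry": 0, "rz": 0, "dx": 0, "dy": 0, "dz": -0.4, "gripper": -1}, {"rx": 0.3, "ry": 0, "rz": 0, "dx": 0, "dy": 0, "dz": -0.4, "gripper": -1}, {"rx": 0, "ry": 0, "rz": 0, "dx": 0, "dy": 0, "dz": 0, "gripper": -1}], "grip_force": 80}}

```text
clock: 10.82
tcp_pos: [0.6334, -0.0337, 0.0978]
orientation: [2.231, 2.207, 0.001]
contact_force: [1.7, -0.1, -4.8]
grip_width: 0.0067
gripper_force: 78.4
```

```bash
python3 - <<'E'
from h import *
o=r.get_obs();print(o["contact_force"],o["moment"])
E
```

```text
[ 1.7241 -0.1401 -4.8379] [-0.041   0.029  -0.0389]
```

Emit:
{"op": "step_arm", "data": {"moves": [{"rx": 0, "ry": 0, "rz": 0, "dx": 0, "dy": 4, "dz": 0, "gripper": -1}, {"rx": 0, "ry": 0, "rz": 0, "dx": 0, "dy": 4, "dz": 0, "gripper": -1}, {"rx": 0, "ry": 0, "rz": 0, "dx": 0, "dy": 4, "dz": 0, "gripper": -1}, {"rx": 0, "ry": 0, "rz": 0, "dx": 0, "dy": 4, "dz": 0, "gripper": -1}, {"rx": 0, "ry": 0, "rz": 0, "dx": 0, "dy": 4, "dz": 0, "gripper": -1}, {"rx": 0, "ry": 0, "rz": 0, "dx": 0, "dy": 4, "dz": 0, "gripper": -1}, {"rx": 0, "ry": 0, "rz": 0, "dx": 0, "dy": 4, "dz": 0, "gripper": -1}], "grip_force": 80}}

```text
clock: 11.7
tcp_pos: [0.6609, -0.034, 0.0974]
orientation: [2.232, 2.208, -0.0]
contact_force: [-1.4, -0.3, -5.6]
grip_width: 0.0068
gripper_force: 78.4
```

```bash
python3 - <<'E'
from h import *
o=r.get_obs();print(o["contact_force"],o["moment"])
E
```

```text
[-1.4157 -0.2912 -5.6043] [ 0.0273  0.7556 -0.0169]
```

Emit:
{"op": "step_arm", "data": {"moves": [{"rx": 0, "ry": 0, "rz": 0, "dx": 0, "dy": 4, "dz": 0, "gripper": -1}, {"rx": 0, "ry": 0, "rz": 0, "dx": 0, "dy": 4, "dz": 0, "gripper": -1}, {"rx": 0, "ry": 0, "rz": 0, "dx": 0, "dy": 4, "dz": 0, "gripper": -1}, {"rx": 0, "ry": 0, "rz": 0, "dx": 0, "dy": 4, "dz": 0, "gripper": -1}, {"rx": 0, "ry": 0, "rz": 0, "dx": 0, "dy": 4, "dz": 0, "gripper": -1}, {"rx": 0, "ry": 0, "rz": 0, "dx": 0, "dy": 2, "dz": 0, "gripper": -1}, {"rx": 0, "ry": 0, "rz": 0, "dx": 0, "dy": 0, "dz": 0, "gripper": -1}], "grip_force": 80}}

```text
clock: 12.58
tcp_pos: [0.6831, -0.0342, 0.0976]
orientation: [2.231, 2.208, 0.001]
contact_force: [0.5, 0.8, -4.9]
grip_width: 0.0067
gripper_force: 78.3
```

```bash
python3 - <<'E'
from h import *
o=r.get_obs();print(o["contact_force"],o["moment"])
E
```

```text
[ 0.5178  0.7628 -4.8834] [-0.0248  0.538  -0.021 ]
```

Emit:
{"op": "step_arm", "data": {"moves": [{"rx": 0, "ry": 0, "rz": 0, "dx": 0, "dy": 2, "dz": 0.3, "gripper": -1}, {"rx": 0, "ry": 0, "rz": 0, "dx": 0, "dy": 2, "dz": 0.3, "gripper": -1}, {"rx": 0, "ry": 0, "rz": 0, "dx": 0, "dy": 2, "dz": 0.2, "gripper": -1}, {"rx": 0, "ry": 0, "rz": 0, "dx": 0, "dy": 2, "dz": 0, "gripper": -1}, {"rx": 0, "ry": 0, "rz": 0, "dx": 0, "dy": 0, "dz": 0, "gripper": -1}], "grip_force": 80}}

```text
clock: 13.2
tcp_pos: [0.691, -0.0343, 0.0968]
orientation: [2.232, 2.208, 0.001]
contact_force: [-0.7, 0.3, -4.2]
grip_width: 0.0069
gripper_force: 78.3
```

```bash
python3 - <<'E'
from h import *
o=r.get_obs();print(o["contact_force"],o["moment"])
E
```

```text
[-0.6985  0.2869 -4.2387] [0.0032 0.6718 0.0575]
```

Emit:
{"op": "step_arm", "data": {"moves": [{"rx": 0, "ry": 0, "rz": 0, "dx": 0, "dy": 1, "dz": 0.2, "gripper": -1}, {"rx": 0, "ry": 0, "rz": 0, "dx": 0, "dy": 1, "dz": 0.2, "gripper": -1}, {"rx": 0, "ry": 0, "rz": 0, "dx": 0, "dy": 1, "dz": 0.2, "gripper": -1}, {"rx": 0, "ry": 0, "rz": 0, "dx": 0, "dy": 1, "dz": 0.2, "gripper": -1}, {"rx": 0, "ry": 0, "rz": 0, "dx": 0, "dy": 0, "dz": 0, "gripper": -1}], "grip_force": 80}}

```text
clock: 13.82
tcp_pos: [0.6949, -0.0344, 0.0961]
orientation: [2.232, 2.208, 0.001]
contact_force: [-2.1, 0.0, -2.5]
grip_width: 0.007
gripper_force: 78.8
```

```bash
python3 - <<'E'
from h import *
o=r.get_obs();print(o["contact_force"],o["moment"])
E
```

```text
[-2.1238  0.0069 -2.5394] [0.0428 0.6955 0.008 ]
```

Emit:
{"op": "step_arm", "data": {"moves": [{"rx": 0, "ry": 0, "rz": 0, "dx": 0, "dy": 1, "dz": 0.2, "gripper": -1}, {"rx": 0, "ry": 0, "rz": 0, "dx": 0, "dy": 1, "dz": 0.2, "gripper": -1}, {"rx": 0, "ry": 0, "rz": 0, "dx": 0, "dy": 0, "dz": 0, "gripper": -1}], "grip_force": 80}}

```text
clock: 14.2
tcp_pos: [0.6967, -0.0345, 0.0958]
orientation: [2.232, 2.208, 0.0]
contact_force: [-5.3, 0.3, 0.3]
grip_width: 0.007
gripper_force: 79.4
```

```bash
python3 - <<'E'
from h import *
o=r.get_obs();print(o["contact_force"],o["moment"])
E
```

```text
[-5.2609  0.3187  0.3194] [0.1095 1.111  0.0002]
```

Emit:
{"op": "step_arm", "data": {"moves": [{"rx": 0, "ry": 0, "rz": 0, "dx": 0, "dy": 0.7, "dz": 0, "gripper": -1}, {"rx": 0, "ry": 0, "rz": 0, "dx": 0, "dy": 0.7, "dz": 0, "gripper": -1}, {"rx": 0, "ry": 0, "rz": 0, "dx": 0, "dy": 0, "dz": 0, "gripper": -1}], "grip_force": 80}}

```text
clock: 14.58
tcp_pos: [0.6979, -0.0345, 0.0958]
orientation: [2.232, 2.208, -0.0]
contact_force: [-6.0, -1.0, 1.9]
grip_width: 0.0065
gripper_force: 79.6
```

```bash
python3 - <<'E'
from h import *
o=r.get_obs();print(o["contact_force"],o["moment"])
E
```

```text
[-6.0111 -0.9691  1.9285] [0.1165 1.2617 0.037 ]
```

Emit:
{"op": "step_arm", "data": {"moves": [{"rx": 0, "ry": 0, "rz": 0, "dx": 0, "dy": 0.7, "dz": 0, "gripper": -1}, {"rx": 0, "ry": 0, "rz": 0, "dx": 0, "dy": 0.7, "dz": 0, "gripper": -1}, {"rx": 0, "ry": 0, "rz": 0, "dx": 0, "dy": 0, "dz": 0, "gripper": -1}], "grip_force": 80}}

```text
clock: 14.95
tcp_pos: [0.6989, -0.0345, 0.0958]
orientation: [2.233, 2.209, -0.001]
contact_force: [-6.8, 0.6, 3.8]
grip_width: 0.0068
gripper_force: 79.8
```

```bash
python3 - <<'E'
from h import *
o=r.get_obs();print(o["contact_force"],o["moment"])
E
```

```text
[-6.761   0.6403  3.8082] [0.1414 1.5507 0.0031]
```

Emit:
{"op": "step_arm", "data": {"moves": [{"rx": 0, "ry": 0, "rz": 0, "dx": 0, "dy": 0.6, "dz": -0.1, "gripper": -1}, {"rx": 0, "ry": 0, "rz": 0, "dx": 0, "dy": 0.6, "dz": -0.1, "gripper": -1}, {"rx": 0, "ry": 0, "rz": 0, "dx": 0, "dy": 0, "dz": -0.1, "gripper": -1}, {"rx": 0, "ry": 0, "rz": 0, "dx": 0, "dy": 0, "dz": 0, "gripper": -1}], "grip_force": 80}}

```text
clock: 15.45
tcp_pos: [0.6994, -0.0346, 0.0959]
orientation: [-2.233, -2.209, 0.003]
contact_force: [-8.9, 0.5, 3.2]
grip_width: 0.0066
gripper_force: 79.8
```

```bash
python3 - <<'E'
from h import *
o=r.get_obs();print(o["contact_force"],o["moment"])
a=r.grab_frame("wrist");b=r.grab_frame("side")
b=cv2.resize(b[165:285,130:310],None,fx=3,fy=3,interpolation=cv2.INTER_CUBIC)
c=np.zeros((600,800,3),np.uint8);c[:360,:540]=b
c[360:600,:320]=cv2.resize(a,(320,240));c[300:600,340:800]=cv2.resize(a[210:360,170:400],None,fx=2,fy=2,interpolation=cv2.INTER_CUBIC)
cv2.imwrite("pics/v5.png",c)
E
```

```text
[-8.8951  0.4803  3.16  ] [0.1309 1.7643 0.0518]
```

View pics/v5.png

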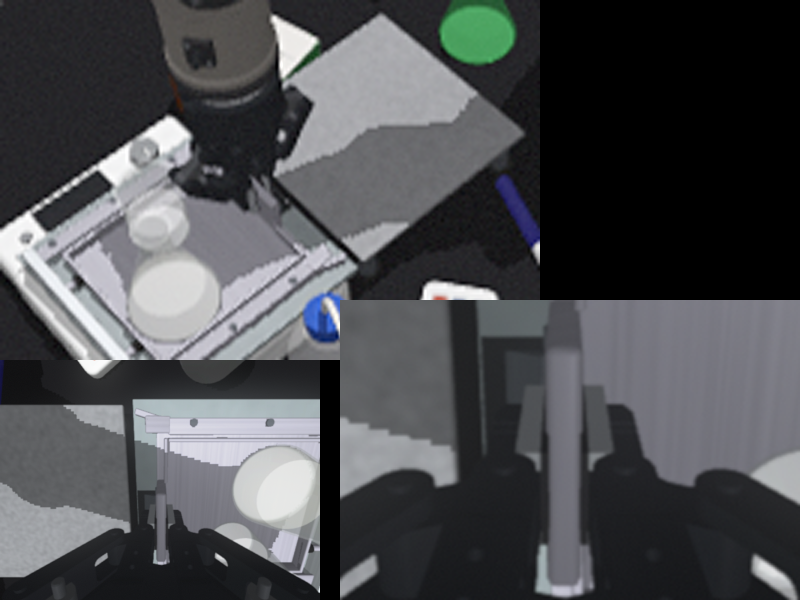

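The tray is in with the glassware standing, and the catch window shows right behind the tab (lower right). I'll pull back gently to feel whether the catch holds.

Emit:
{"op": "step_arm", "data": {"moves": [{"rx": 0, "ry": 0, "rz": 0, "dx": 0, "dy": -1, "dz": -0.1, "gripper": -1}, {"rx": 0, "ry": 0, "rz": 0, "dx": 0, "dy": -1, "dz": -0.1, "gripper": -1}, {"rx": 0, "ry": 0, "rz": 0, "dx": 0, "dy": -1, "dz": 0, "gripper": -1}, {"rx": 0, "ry": 0, "rz": 0, "dx": 0, "dy": -1, "dz": 0, "gripper": -1}, {"rx": 0, "ry": 0, "rz": 0, "dx": 0, "dy": 0, "dz": 0, "gripper": -1}], "grip_force": 80}}

```text
clock: 16.18
tcp_pos: [0.699, -0.0344, 0.096]
orientation: [2.229, 2.205, 0.005]
contact_force: [7.2, -0.9, -10.0]
grip_width: 0.0064
gripper_force: 77.9
```

```bash
python3 - <<'E'
from h import *
o=r.get_obs();print(o["contact_force"],o["moment"])
E
```

```text
[  7.2484  -0.8947 -10.0259] [-0.1605 -1.2242 -0.0742]
```

The tray stays at x 0.699 against a 7 N pull, so the catch is up behind it. I'll take the load off, let go and lift.

Emit:
{"op": "step_arm", "data": {"moves": [{"rx": 0, "ry": 0, "rz": 0, "dx": 0, "dy": 1.3, "dz": 0.1, "gripper": -1}, {"rx": 0, "ry": 0, "rz": 0, "dx": 0, "dy": 1, "dz": 0.1, "gripper": -1}, {"rx": 0, "ry": 0, "rz": 0, "dx": 0, "dy": 0, "dz": 0, "gripper": -1}, {"rx": 0, "ry": 0, "rz": 0, "dx": 0, "dy": 0, "dz": 0, "gripper": -0.7}, {"rx": 0, "ry": 0, "rz": 0, "dx": 0, "dy": 0, "dz": 0, "gripper": -0.5}, {"rx": 0, "ry": 0, "rz": 0, "dx": 0, "dy": 0, "dz": 0, "gripper": -0.4}, {"rx": 0, "ry": 0, "rz": 0, "dx": 0, "dy": 0, "dz": 0, "gripper": -0.4}, {"rx": 0, "ry": 0, "rz": 0, "dx": 0, "dy": 0, "dz": -5, "gripper": -0.4}, {"rx": 0, "ry": 0, "rz": 0, "dx": 0, "dy": 0, "dz": -10, "gripper": -0.4}, {"rx": 0, "ry": 0, "rz": 0, "dx": 0, "dy": 0, "dz": -20, "gripper": -0.4}, {"rx": 0, "ry": 0, "rz": 0, "dx": 0, "dy": 0, "dz": -30, "gripper": -0.4}, {"rx": 0, "ry": 0, "rz": 0, "dx": 0, "dy": 0, "dz": -30, "gripper": -0.4}, {"rx": 0, "ry": 0, "rz": 0, "dx": 0, "dy": 0, "dz": -30, "gripper": -0.4}, {"rx": 0, "ry": 0, "rz": 0, "dx": 0, "dy": -30, "dz": -10, "gripper": -0.4}, {"rx": 0, "ry": 0, "rz": 0, "dx": 0, "dy": -40, "dz": 0, "gripper": -0.4}, {"rx": 0, "ry": 0, "rz": 0, "dx": 0, "dy": -20, "dz": 0, "gripper": -0.4}, {"rx": 0, "ry": 0, "rz": 0, "dx": 0, "dy": 0, "dz": 0, "gripper": -0.4}], "grip_force": 80}}

```text
clock: 18.3
tcp_pos: [0.6081, -0.0335, 0.2324]
orientation: [2.233, 2.207, 0.003]
contact_force: [0.9, 0.6, 0.4]
grip_width: 0.0259
gripper_force: 0.0
```

```bash
python3 - <<'E'
from h import *
o=r.get_obs();print(o["contact_force"],o["tcp_pos"])
a=r.grab_frame("wrist");b=r.grab_frame("side")
b=cv2.resize(b[185:285,130:290],None,fx=3,fy=3,interpolation=cv2.INTER_CUBIC)
c=np.zeros((600,800,3),np.uint8);c[:300,:480]=b
c[300:600,:400]=cv2.resize(a,(400,300));cv2.imwrite("pics/w6.png",a)
t=r.grab_frame("top");t=cv2.resize(t[70:170,235:335],None,fx=3,fy=3,interpolation=cv2.INTER_CUBIC)
c[300:600,450:750]=t
c[:300,480:800]=cv2.resize(a[110:260,340:500],(320,300),interpolation=cv2.INTER_CUBIC)
cv2.imwrite("pics/v6.png",c)
E
```

```text
[0.9316 0.6278 0.3786] [ 0.6081 -0.0335  0.2324]
```

View pics/v6.png

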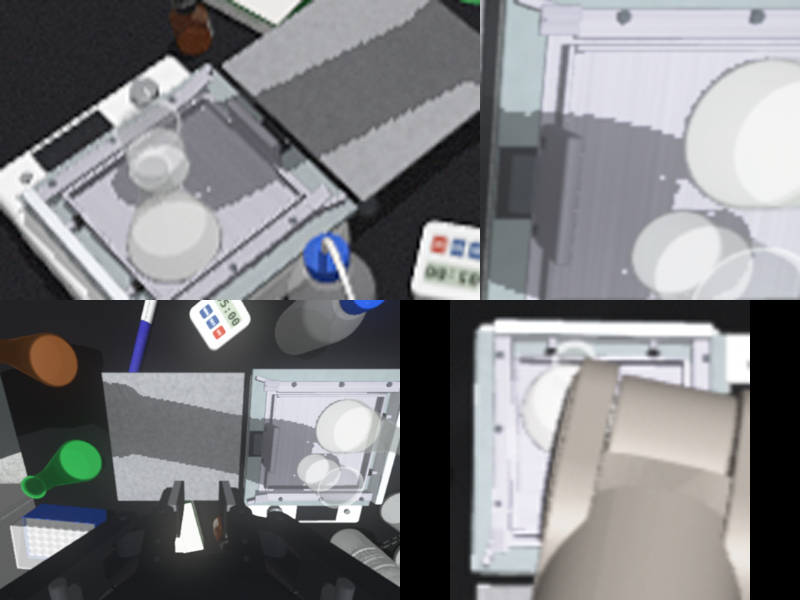

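The tray lies home between the rails, with the catch visible and clear behind the tab at about (515,185) in the upper-right inset. The flask and beaker are upright and the robot is clear, so I'm handing in.

```bash
python3 -c "
from bench import r
print(r.hand_in())"
```

```text
the job is handed in; nothing more can be done
None
```

I handed the job in with the tray fully home under the rails, the catch holding behind it against a 7 N pull, flask and beaker upright, and the arm clear; the highest push I read was about 9 N, and hand-in returned no verdict.

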